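Reseat a reagent bottle in a sprung bench rack

ROBOT

A 6-joint arm with a two-finger parallel gripper is mounted at the origin on the work surface. World frame = base frame: x ahead of the robot, y to its left, z up, the work surface at z = 0. Lengths are in m, angles in degrees, forces in N, time in s.
With the tool pointing down it reaches from about 0.35 to 0.875 m from the base axis. Payload 15.5 kg.
Tool frame: the origin (TCP) lies at the very end of the fingers, on their centre line; the grasp point (between the pads) lies 19 mm behind it (r.tcp_to_grasp is the distance from the TCP to the grasp point, in m); x points along the fingers, y is the direction in which the jaws open and shut, and the axes are right-handed (so a half turn about x gives the same grasp; the last joint's range is limited). The gripper opens to 85 mm and grips with 20 to 120 N. Pads are 22 mm wide; open, the fingers measure 114 mm over their backs; the gripper's body (76 mm by 85 mm) begins 54 mm behind the grasp point. The pads swing forward as they close: fully open they stand 13 mm farther back than shut.
Start: joints at [67.408, 28.281, 77.091, -0, 74.628, -5.472], TCP at [0.184, 0.597, 0.231] pointing down, gripper open.
Joint ranges: [-166.48, 166.48], [-47.26, 123.95], [12.59, 153.08], [-70.14, 250.14], [6.76, 159.57], [-176.63, 176.63]. Speed limits (degrees/s): [108.29, 108.29, 147.25, 172.46, 172.46, 172.46].

INTERFACE

Orientations are given as [roll, pitch, yaw] about the fixed x, y, z axes, in that order (R = Rz(yaw) Ry(pitch) Rx(roll)).
In Python, from rig import r gives the robot as it stands. Calls block until the motion is done:
- r.reach(position, orientation): joint-space move of the TCP to a pose.
- r.move_l(position, orientation=None, vel=0.15): straight line of the TCP; orientation=None keeps the orientation; vel is the mean speed in m/s.
- r.movej(angles): joint-space move.
- r.ungrasp() and r.close(f_grip=None): open the fingers fully, or close them until they stop; f_grip is the grip in N (None keeps the last).
- r.sleep(seconds).
- r.ik(position, orientation): joint angles nearest the present ones, or None.
- r.get_image(name): name is "side" or "top" or "wrist"; returns (picture, depth): 480x640x3 uint8, red, green, blue; 480x640 float32, m along the optical axis (not along the pixel's ray), 0 where there is no reading.
- r.camera_params(name): a dict with "fx", "fy", "cx", "cy" (pixels), "extrinsics" (4x4, takes a point from camera to world coordinates). Camera axes: x right, y up, looking along -z (the intrinsics and any distortion apply to the point x, -y, -z); pixel columns grow to the right and rows downward; lengths in m; the calibration is good to about 2 mm. A picture is of the moment at which its call begins: read the wrist's pose just before it. camera_params takes no time and is no camera call; for the wrist camera it gives the pose at the moment of the call.
A pose or a line that the arm cannot do raises r.PlanningError and nothing moves.
- r.job_done(): hands the job in, once; it reports no verdict.
Trained networks look in the newest picture that a camera, given by its name, has taken for a name from the list of things; names that differ only in an ending like _2 or _b are one class to them, and where a whole thing is asked for, a point or a joint stands for the part that bears it (a point fixed in the world has none). Each returns a list of dicts, best first, with "confidence" (0 to 1); they miss things now and then, are a little off and sometimes report something else, mostly with a low value. They report only what shows in the picture. A call takes as long as a camera call. They do not tell look-alikes from the thing itself.
- r.boxes_of(camera, label): "at" ([column, row] as shares, 0 to 1, of the picture: columns of its width, rows of its height, amid what is visible of it).
- r.masks_of(camera, label): "mask" (480x640 bool, what is visible of it) and "at" ([column, row] as shares, 0 to 1, of the picture: columns of its width, rows of its height, amid what is visible of it).
- r.landmark_of(camera, label): "at" ([column, row] as shares, 0 to 1, of the picture: columns of its width, rows of its height: a listed point, or the origin of a listed thing).
Readings, each from a call of its own:
- r.get_clock(): time.
- r.get_joints(): joint angles.
- r.get_joint_velocities(): joint speeds.
- r.get_joint_efforts(): joint torques, N m.
- r.get_tool_pos(): TCP position.
- r.get_orientation(): TCP orientation.
- r.get_ft_force(): force on the tool from outside, world axes, zero at the start.
- r.get_moment(): the same for the moment, N m.
- r.get_gripper_width(): finger opening in m.
Only numpy, scipy, OpenCV 4.12 (cv2) and the standard library are available. Lean on these libraries where they do the work, as an engineer would, in place of code of your own. Each camera call takes 0.05 s, during which the arm holds its last target. There are 200 camera calls.

TASK

Put the orange-capped bottle back in the rack, standing upright right next to the blue-capped bottle, on the side of it that faces the red sliding stop: nudge the row apart there to make room, and slide the bottle down into the gap. Then push the red stop back up against the row until the five bottles are closed up against the end plate and the stop's sprung black pad is pressed in well past half of its travel, gently, without crushing the row; leave the other things on the bench alone and let go.

Things in the scene. Friction and masses are not known exactly. Their poses are not given: they have to be found in the camera images.
- rack: Fixed low rack, base 74 x 330 mm, 8 mm thick. Origin: centre of its underside; x across (away from the robot), y along the row to the red stop, z up. Bottles stand on the base between rails 60 mm apart with flared lips (78 mm over all, top 28 mm above the table). 4 bottles start there, nearly touching, x as the rack's. Base spans y +-165 mm.
- row_start (a point): Point on the rack's base (8 mm above the table), centre line, at the -y face of the first bottle as the row starts; moves only with the rack, axes as the rack's. Beyond it, towards -y, a fixed aluminium end plate (56 wide, 90 tall) closes the row; its place is not measured: 0.5 to 22 mm beyond this point, different each time.
- stop (a joint): Position (m) of the red sliding stop on the rack: 0 nearest the end plate, grows to rack +y up to 0.075; starts at 0 to 0.002, its pad about 2 to 4 mm from the green bottle. Upright plate 58 mm wide, 12 thick, top 103 mm above the table. A brake holds it: it slides only when pushed with about 9 N, stays where left. The row can push it back.
- stop_back (a point): Centre of the red stop's back (rack +y) face, flat and free to push on, 55.5 mm above the table; axes as the rack's. At joint 0 it is at y = 70.5 mm in the rack's frame. To close up, push towards rack -y: 9 N for the brake plus 1 N per mm of the pad. The row's own friction can press the pad in by up to 3.5 mm before the end plate is reached.
- pad: Black sprung pad on the stop's row side, 54 wide, 72 high. Origin: centre of its row-side face, 52 mm above the table, 28 mm from the stop's back face when free. It can be pressed in 8 mm at 1 N per mm; 5 to 7 mm in is right. Damped: pressing it at 10 mm/s costs 0.6 N more. A row pushed against it presses it fully in, then slides the stop; let go, the pad pushes the row back by up to 8 mm.
- blue_mid (a point): In the rack, any of the 3 places farther from the stop. White rectangular bottle, blue cap and label stripe. Body 56 mm along its x, 36 mm along its y (row direction), 80 mm high; cap 26 mm across; 108 mm tall in all; about 90 g. Point on its axis, 54 mm above its underside; z up. Pinch the body across its 56 mm depth, so the fingers stay out of the row.
- white_mid (a point): In the rack. White rectangular bottle, white cap and label stripe. Body 56 mm along its x, 36 mm along its y (row direction), 80 mm high; cap 26 mm across; 108 mm tall in all; about 90 g. Point on its axis, 54 mm above its underside; z up. Pinch the body across its 56 mm depth, so the fingers stay out of the row.
- black_mid (a point): In the rack. White rectangular bottle, black cap and label stripe. Body 56 mm along its x, 36 mm along its y (row direction), 80 mm high; cap 26 mm across; 108 mm tall in all; about 90 g. Point on its axis, 54 mm above its underside; z up. Pinch the body across its 56 mm depth, so the fingers stay out of the row.
- green_mid (a point): In the rack, the one next to the stop. White rectangular bottle, green cap and label stripe. Body 56 mm along its x, 36 mm along its y (row direction), 80 mm high; cap 26 mm across; 108 mm tall in all; about 90 g. Point on its axis, 54 mm above its underside; z up. Pinch the body across its 56 mm depth, so the fingers stay out of the row.
- orange_mid (a point): The bottle to put back, standing on the bench before the rack. White rectangular bottle, orange cap and label stripe. Body 56 mm along its x, 36 mm along its y (row direction), 80 mm high; cap 26 mm across; 108 mm tall in all; about 90 g. Point on its axis, 54 mm above its underside; z up. Pinch the body across its 56 mm depth, so the fingers stay out of the row.
- beaker: Bystander: glass beaker, 68 mm across, 85 mm tall; origin at the centre of its underside. Leave it alone.
- sieve: Bystander: steel test sieve, 110 mm across, 45 mm tall; origin at the centre of its underside. Leave it alone.
- jar: Bystander: small amber jar, 56 mm across, 70 mm tall; origin at the centre of its underside. Leave it alone.
Not all that is in view belongs to the job. Leave any purple look-alike of the part that bears black_mid alone.

How it is judged:
By the outcome, as a careful person would: the job done as asked, in the order asked, and still so for the second after the job is handed in, with the robot touching nothing.
It also fails if it takes over 72 s, if anything falls off the work surface, if the arm or the gripper's body presses on something with over 40 N, if the wrist force passes 120 N, or if a joint passes its speed limit or range.

## Working session

There is one attempt and no reset: what is moved stays moved. The work goes in short steps, each a Python script; the robot and the scene stay as the last script left them, time stands still between calls to the robot, and variables do not carry over. Pictures are saved under pics/ and viewed, about 8 in all and at most 12, crops included, and the job is handed in when it is done.

```bash
ls; mkdir -p pics; cat > h.py <<'E'
import numpy as np, cv2
from rig import r
def shot(cam,name=None):
    P=r.camera_params(cam); im,d=r.get_image(cam)
    if name: cv2.imwrite('pics/'+name,im[:,:,::-1])
    return P,im,d
def ray(P,at):
    u,v=at[0]*640,at[1]*480
    E=np.array(P['extrinsics'])
    d=np.array([(u-P['cx'])/P['fx'],-(v-P['cy'])/P['fy'],-1])
    return E[:3,3],E[:3,:3]@d
def onz(P,at,z):
    o,d=ray(P,at); return o+d*(z-o[2])/d[2]
def tri(rays):
    A=np.zeros((3,3));b=np.zeros(3)
    for o,d in rays:
        d=d/np.linalg.norm(d);M=np.eye(3)-np.outer(d,d);A+=M;b+=M@o
    return np.linalg.solve(A,b)
def proj(P,X):
    E=np.array(P['extrinsics']);c=E[:3,:3].T@(np.array(X)-E[:3,3])
    return np.array([P['cx']+P['fx']*c[0]/-c[2],P['cy']+P['fy']*-c[1]/-c[2]])
E
cat > s1.py <<'E'
from h import *
Ps={}
for c in ['top','side']:
    P,im,d=shot(c,c+'1.png');Ps[c]=P
    print(c,{k:v for k,v in P.items() if k!='extrinsics'},np.round(np.array(P['extrinsics']),3).tolist())
L={}
for n in 'rack row_start stop stop_back pad blue_mid white_mid black_mid green_mid orange_mid beaker sieve jar'.split():
    for c in ['top','side']:
        q=r.landmark_of(c,n);L[n,c]=q
        print(n,c,[(round(float(a['confidence']),2),np.round(np.array(a['at'])*[640,480],1).tolist()) for a in q[:4]])
    if L[n,'top'] and L[n,'side']:
        print('   ->',np.round(tri([ray(Ps[c],L[n,c][0]['at']) for c in Ps]),4))
print(r.get_clock())
E
python3 s1.py
```

```text
pics
top {'fx': 435.49311802795876, 'fy': 435.49311802795876, 'cx': 324.9576586033139, 'cy': 236.11551825317184} [[-0.015, 0.989, -0.147, 0.45], [-1.0, -0.019, -0.024, -0.022], [-0.027, 0.147, 0.989, 0.951], [0.0, 0.0, 0.0, 1.0]]
side {'fx': 496.29740000233943, 'fy': 496.29740000233943, 'cx': 314.9587126189463, 'cy': 246.15332616683872} [[0.897, 0.232, -0.377, 0.222], [-0.443, 0.466, -0.766, -0.728], [-0.002, 0.854, 0.52, 0.545], [0.0, 0.0, 0.0, 1.0]]
rack top [(0.6, [373.8, 160.1]), (0.58, [346.2, 235.4])]
rack side [(0.95, [331.5, 274.6]), (0.26, [336.6, 254.8])]
   -> [ 0.6605 -0.0841  0.0504]
row_start top [(0.73, [390.4, 227.2])]
row_start side [(0.86, [365.3, 301.2]), (0.51, [332.1, 274.7])]
   -> [ 0.6081 -0.1429  0.0075]Traceback (most recent call last):
  File "s1.py", line 9, in <module>
    q=r.landmark_of(c,n);L[n,c]=q
ValueError: it knows: beaker, black_mid, blue_mid, green_mid, jar, orange_mid, pad, rack, row_start, sieve, stop_back, white_mid
```

```bash
sed -i 's/ stop stop_back/ stop_back/' s1.py; python3 s1.py | grep -v "fx"; python3 -c "
import cv2;a=cv2.imread('pics/top1.png');b=cv2.imread('pics/side1.png')
import numpy as np
cv2.imwrite('pics/both.png',np.hstack([a[80:440,150:550],b[60:420,120:520]]))"
```

```text
rack top [(0.89, [344.7, 234.8])]
rack side [(0.83, [331.4, 274.3])]
   -> [ 0.5934 -0.0426  0.0076]
row_start top [(0.65, [391.2, 224.4])]
row_start side [(0.68, [364.4, 303.5]), (0.45, [377.3, 234.2])]
   -> [ 0.6111 -0.1436  0.0029]
stop_back top [(0.84, [309.2, 230.2])]
stop_back side [(0.62, [311.6, 238.1])]
   -> [0.5942 0.0344 0.0477]
pad top [(0.52, [321.0, 228.7])]
pad side [(0.49, [375.3, 232.1]), (0.45, [318.1, 244.6])]
   -> [ 0.6422 -0.0183  0.0707]
blue_mid top [(0.85, [384.8, 224.5])]
blue_mid side [(0.68, [364.3, 272.9]), (0.48, [257.5, 296.5])]
   -> [ 0.6089 -0.1268  0.057 ]
white_mid top [(0.95, [351.1, 226.6])]
white_mid side [(0.94, [331.2, 256.3]), (0.29, [317.9, 244.9])]
   -> [ 0.5958 -0.0523  0.0547]
black_mid top [(0.85, [448.4, 167.7]), (0.62, [369.4, 225.6])]
black_mid side [(0.81, [347.5, 261.2]), (0.69, [466.6, 301.1])]
   -> [ 0.6139 -0.2064  0.162 ]
green_mid top [(0.72, [334.5, 231.5])]
green_mid side [(0.66, [329.7, 243.8])]
   -> [ 0.5957 -0.022   0.0631]
orange_mid top [(0.74, [378.0, 311.9])]
orange_mid side [(0.6, [254.9, 298.3])]
   -> [ 0.4232 -0.1045  0.0511]
beaker top [(0.93, [221.3, 318.5]), (0.44, [377.5, 313.0]), (0.34, [370.3, 225.6])]
beaker side [(0.55, [203.5, 236.5])]
   -> [ 0.4175  0.2288 -0.0047]
sieve top [(0.88, [372.5, 159.3]), (0.43, [321.8, 232.7])]
sieve side [(0.76, [427.0, 277.6])]
   -> [ 0.7698 -0.1104 -0.0126]
jar top [(0.88, [297.6, 157.9])]
jar side [(0.96, [377.5, 233.0]), (0.35, [317.4, 245.6])]
   -> [7.689e-01 6.210e-02 6.000e-04]
1.6
```

View pics/both.png

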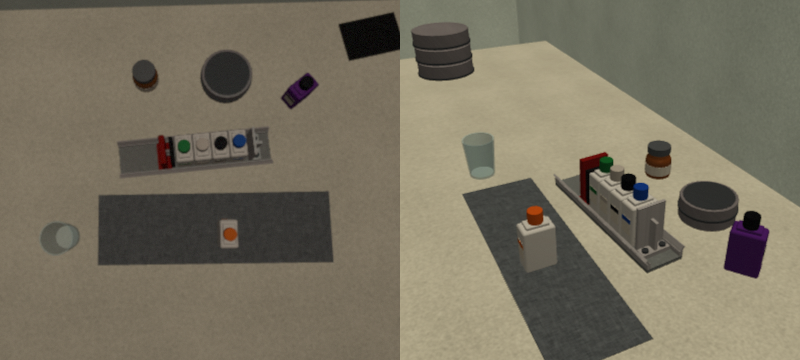

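Blue is at top px (385,225), black cap at (369,226), white at (351,227), green at (334,231), red stop at (315,231) and orange at (378,312). The purple look-alike is at top px (448,168), off the rack, so it isn't used. The order from the end plate is blue, black, white, green, so orange goes between blue and black. Next is a close wrist look from two places.

```bash
cat >> h.py <<'E'
from scipy.spatial.transform import Rotation as R
def ori(yaw):
    """tool down, jaws along direction (cos yaw, sin yaw)"""
    c,s=np.cos(np.radians(yaw)),np.sin(np.radians(yaw))
    c2=[]
    for k in (1,-1):
        M=np.array([[0,k*c,k*s],[0,k*s,-k*c],[-1,0,0]])
        e=R.from_matrix(M).as_euler('xyz',degrees=True); c2.append(e)
    return [e.tolist() for e in c2]
E
cat > s2.py <<'E'
from h import *
print(r.get_orientation(), r.get_tool_pos(), ori(5.5))
names='rack row_start stop_back pad blue_mid white_mid black_mid green_mid orange_mid'.split()
V={n:[] for n in names}
o=None
for i,p in enumerate([[.55,-.10,.33],[.50,-.03,.33]]):
    if o is None:
        J=r.get_joints()
        q=[(r.ik(p,e),e) for e in ori(5.5)]; print([(None if a is None else np.round(a,0)) for a,_ in q])
        q=[x for x in q if x[0] is not None]
        o=min(q,key=lambda x:abs(x[0][5]))[1]
    r.reach(p,o)
    P,im,d=shot('wrist',f'w{i}.png')
    if i==0: print(np.round(P['extrinsics'],3).tolist(),P['fx'])
    for n in names:
        q=r.landmark_of('wrist',n)
        print(n,[(round(float(a['confidence']),2),np.round(np.array(a['at'])*[640,480],1).tolist()) for a in q[:3]])
        if q: V[n].append(ray(P,q[0]['at']))
for n in names:
    if len(V[n])==2: print(n,np.round(tri(V[n]),4))
print(o,r.get_clock())
a=cv2.imread('pics/w0.png');b=cv2.imread('pics/w1.png')
cv2.imwrite('pics/wb.png',cv2.resize(np.hstack([a,b]),(800,300),interpolation=cv2.INTER_AREA))
E
python3 s2.py
```

```text
[20.31861753 89.99717365  3.19852975] [0.18399163 0.59731587 0.2312917 ] [[84.50000000000001, 90.0, 0.0], [-95.49999999999996, 90.0, 0.0]]
[array([-16.,  18.,  78.,   0.,  84., -22.]), array([-16.,  18.,  78.,   0.,  84., 158.])]
[[0.995, -0.094, -0.024, 0.543], [0.097, 0.961, 0.26, -0.034], [-0.001, -0.261, 0.965, 0.473], [0.0, 0.0, 0.0, 1.0]] 429.92135405087004
rack []
row_start []
stop_back [(0.65, [387.2, 45.4])]
pad [(0.57, [384.8, 81.8])]
blue_mid [(0.91, [377.8, 218.3])]
white_mid [(0.74, [378.5, 144.7]), (0.73, [515.7, 209.6])]
black_mid [(0.67, [463.3, 352.3])]
green_mid [(0.7, [383.1, 103.4])]
orange_mid [(0.61, [511.0, 211.1]), (0.56, [193.1, 180.0])]
rack [(0.7, [244.1, 252.6])]
row_start []
stop_back [(0.67, [429.3, 129.5]), (0.65, [416.3, 290.9])]
pad [(0.62, [425.1, 163.1]), (0.25, [583.8, 117.2])]
blue_mid [(0.88, [417.5, 288.1])]
white_mid [(0.7, [418.1, 222.9])]
black_mid [(0.97, [421.0, 257.6]), (0.62, [427.9, 131.6])]
green_mid [(0.85, [425.5, 185.1])]
orange_mid [(0.83, [242.8, 251.5]), (0.68, [418.3, 258.8])]
stop_back [0.5942 0.0327 0.0505]
pad [0.5957 0.0011 0.0504]
blue_mid [ 0.6054 -0.1266  0.0589]
white_mid [ 0.5953 -0.0561  0.0632]
black_mid [0.416  0.1313 0.7705]
green_mid [ 0.5951 -0.0185  0.0661]
orange_mid [0.508  0.0123 0.5185]
[84.50000000000001, 90.0, 0.0] 5.825<sys>:0: UserWarning: Gimbal lock detected. Setting third angle to zero since it is not possible to uniquely determine all angles.
```

View pics/wb.png

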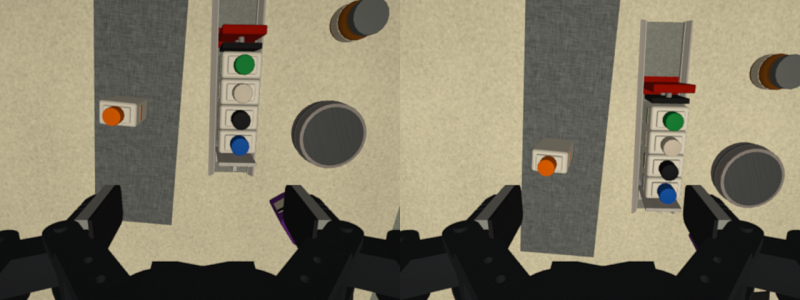

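```bash
cat >> h.py <<'E'
def cloud(P,d):
    v,u=np.mgrid[0:480,0:640]; E=np.array(P['extrinsics'])
    c=np.stack([(u-P['cx'])/P['fx']*d,-(v-P['cy'])/P['fy']*d,-d],-1)
    return c@E[:3,:3].T+E[:3,3]
def rect(X,m):
    """min-area rect of points: centre, long-axis yaw (-90..90), sizes mm"""
    (c,s,a)=cv2.minAreaRect((X[m][:,:2]*1000).astype(np.float32))
    if s[0]<s[1]: s=s[::-1];a+=90
    return np.round(c,1),round((a+90)%180-90,1),np.round(s,1),int(m.sum())
def clean(m): return cv2.morphologyEx(m.astype(np.uint8),cv2.MORPH_OPEN,np.ones((3,3))).astype(bool)
E
cat > s3.py <<'E'
from h import *
P,im,d=shot('wrist');X=cloud(P,d);x,y,z=X[...,0],X[...,1],X[...,2]
ok=d>0
g=lambda x0,x1,y0,y1,z0,z1: clean(ok&(x>x0)&(x<x1)&(y>y0)&(y<y1)&(z>z0)&(z<z1))
m=g(.36,.47,-.17,-.04,.07,.088);print('orange body',rect(X,m),np.median(z[m]))
m=g(.36,.47,-.17,-.04,.1,.12);print('orange cap',rect(X,m),np.median(z[m]))
m=g(.55,.66,-.16,-.005,.08,.096);print('row body',rect(X,m),np.median(z[m]))
m=g(.55,.66,-.16,.0,.107,.125)
hsv=cv2.cvtColor(im,cv2.COLOR_RGB2HSV)
n,l,st,ce=cv2.connectedComponentsWithStats(m.astype(np.uint8))
for i in range(1,n):
    if st[i,4]>60: print('cap',rect(X,l==i),np.median(z[l==i]),np.median(im[l==i],0))
m=g(.54,.66,-.03,.08,.098,.108);print('stop top',rect(X,m),np.median(z[m]))
m=g(.53,.67,-.25,.2,.02,.034);print('rails',rect(X,m),np.median(z[m]))
for t in np.arange(-.15,.14,.03):
    k=m&(abs(y-t)<.004); 
    if k.sum()>5: print(round(t,2),x[k].min().round(4),x[k].max().round(4))
print(r.get_clock())
E
python3 s3.py
```

```text
orange body (array([ 424. , -104.2]), 0.1, array([56.3, 35.5]), 1462) 0.08029747044044167
orange cap (array([ 424.5, -104.2]), -85.5, array([24.7, 24.6]), 649) 0.10822382748593595
row body (array([600.4, -80.6]), -85.7, array([155.1,  56.8]), 5710) 0.08831860432129188
cap (array([595.5, -19. ]), 6.8, array([25.3, 24.5]), 761) 0.11598301891602786 [ 24. 118.  48.]
cap (array([597.8, -55.6]), -79.7, array([25.2, 24.6]), 726) 0.11599974704156693 [190. 175. 149.]
cap (array([600.6, -91.9]), -81.4, array([25.1, 24.9]), 696) 0.11595746293199416 [27. 26. 25.]
cap (array([ 603.8, -127.8]), -83.1, array([25.6, 24.5]), 665) 0.11602371890597324 [ 18.  72. 143.]
stop top (array([593.5,   4. ]), 5.3, array([58.3, 52.4]), 1029) 0.10292183310256858
rails (array([597.3, -41.7]), -85.3, array([329.7,  82.7]), 3293) 0.02557648635673826
-0.15 0.5648 0.5726
-0.12 0.5626 0.5755
-0.09 0.5597 0.5677
-0.06 0.5572 0.5663
-0.03 0.5553 0.5633
0.0 0.5528 0.5614
0.03 0.5499 0.6319
0.06 0.5479 0.6298
0.09 0.5451 0.6272
0.12 0.5435 0.6249
5.875
```

```bash
cat >> h.py <<'E'
YAW=4.5; C=np.array([.5973,-.0417])
ux=np.array([np.cos(np.radians(YAW)),np.sin(np.radians(YAW))]); uy=np.array([-ux[1],ux[0]])
def rk(x,y,z): return [*(C+x*ux+y*uy),z]
def rc(p): q=np.array(p[:2])-C; return np.round([1000*q@ux,1000*q@uy],1)
O=ori(YAW)[0]
def look():
    """caps, bodies and stop top in rack coordinates (mm)"""
    P,im,d=shot('wrist');X=cloud(P,d);z=X[...,2]
    q=X[...,:2]-C; a=q@ux; b=q@uy; ok=(d>0)&(abs(a)<.045)&(abs(b)<.2)
    m=clean(ok&(z>.107)&(z<.13))
    n,l,st,ce=cv2.connectedComponentsWithStats(m.astype(np.uint8))
    for i in range(1,n):
        k=l==i
        if st[i,4]>60: print('cap x %.1f..%.1f y %.1f..%.1f z %.4f'%(*np.percentile(a[k],[1,99])*1000,*np.percentile(b[k],[1,99])*1000,np.median(z[k])),np.median(im[k],0))
    m=clean(ok&(z>.082)&(z<.095)&(abs(a)<.02)); 
    n,l,st,ce=cv2.connectedComponentsWithStats(m.astype(np.uint8))
    for i in range(1,n):
        k=l==i
        if st[i,4]>40: print('body-top y %.1f..%.1f z %.4f'%(*np.percentile(b[k],[1,99])*1000,np.median(z[k])))
    m=clean(ok&(z>.098)&(z<.107)); s=b[m&(im[...,0]>2*im[...,1].astype(int))]*1000
    if s.size: print('stop red y',np.percentile(s,[1,99]).round(1))
    return P,im,d
E
cat > s4.py <<'E'
from h import *
r.reach(rk(0,-.0503,.18),O)
r.move_l(rk(0,-.0503,.050),O,vel=.12)
print(r.get_ft_force()); r.close(40); print('w',r.get_gripper_width(),r.get_ft_force())
for dy in (.01,.02,.03,.04,.051):
    r.move_l(rk(0,-.0503+dy,.050),O,vel=.04); print(dy,np.round(r.get_ft_force(),1))
r.ungrasp(); print(np.round(r.get_ft_force(),1))
r.move_l(rk(0,.001,.16),O,vel=.15)
r.reach([.52,-.06,.30],O)
P,im,d=look(); cv2.imwrite('pics/w4.png',im[:,:,::-1]); print(r.get_clock())
E
python3 s4.py 2>&1 | grep -v arn
```

```text
from h import *
[-0.03802269 -0.05606722  0.38294124]
w 0.05558181923200832 [-0.65540632 -0.12399919  5.81281058]
0.01 [-0.  -2.4  5.8]
0.02 [ 0.3 -4.8  5.6]
0.03 [ 0.2 -4.8  5.8]
0.04 [ 0.2 -6.   6.8]
0.051 [ 0.8 -5.9  5.9]
[ 0.8 -0.   0.3]
cap x -12.2..11.5 y 53.8..77.6 z 0.1159 [ 23. 116.  47.]
cap x -12.3..11.5 y 18.2..42.2 z 0.1160 [190. 175. 149.]
cap x -12.3..11.6 y -17.5..6.5 z 0.1159 [29. 28. 27.]
cap x -12.3..11.3 y -97.7..-74.0 z 0.1160 [ 19.  72. 141.]
body-top y 33.5..91.1 z 0.0882
body-top y -22.9..27.6 z 0.0884
body-top y -101.5..-68.7 z 0.0893
body-top y -116.3..-114.8 z 0.0883
stop red y [ 98.1 109.5]
12.325
```

View pics/w4.png

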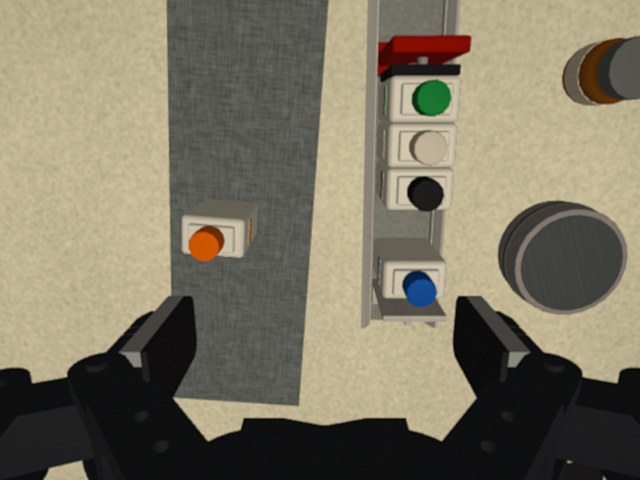

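```bash
cat > s5.py <<'E'
from h import *
o0=ori(0)[0]; g=[.4243,-.1042]
r.reach([*g,.17],o0); r.move_l([*g,.042],o0,vel=.12)
r.close(40); print('w',r.get_gripper_width())
r.move_l([*g,.20],o0,vel=.2)
r.move_l(rk(0,-.0457,.20),O,vel=.2)
P,im,d=shot('wrist','w5.png');X=cloud(P,d);z=X[...,2];q=X[...,:2]-C;a=q@ux;b=q@uy
m=clean((d>0)&(abs(a)<.027)&(abs(b+.0457)<.03)&(z>.225)&(z<.247)); print('body',[np.percentile(v[m]*1000,[1,99]).round(1) for v in (a,b,z)], rect(X,m))
m=clean((d>0)&(abs(a)<.027)&(abs(b+.0457)<.03)&(z>.25)&(z<.28)); print('cap',[np.percentile(v[m]*1000,[1,99]).round(1) for v in (a,b,z)])
print(r.get_clock())
E
python3 s5.py 2>&1 | grep -v arn
```

```text
from h import *
w 0.05565404630553687
body [array([-26.5,  26.7]), array([-60.6, -27.3]), array([226.1, 245.8])] (array([600.8, -86.6]), 4.6, array([54. , 36.2]), 17767)
cap [array([-26.2,  26.3]), array([-42. , -27.7]), array([251.1, 279.7])]
16.65
```

View pics/w5.png

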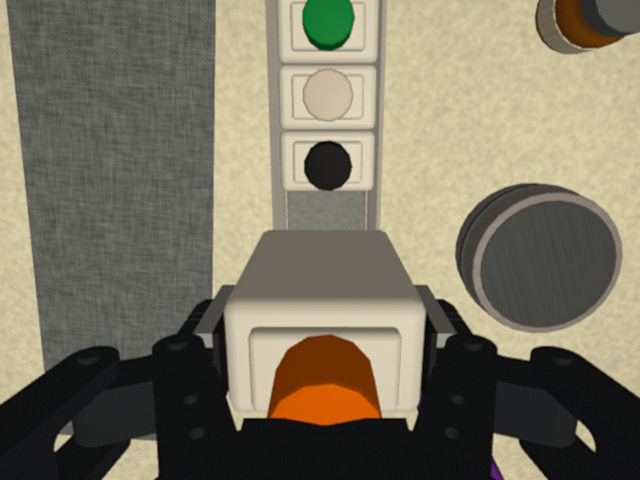

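The bottle is held square (yaw 4.6°, centre at rack (0, -45) mm) and the gap is free. Inserting it now.

```bash
cat > s6.py <<'E'
from h import *
f0=np.array(r.get_ft_force())
for z in (.14,.10,.075,.06,.0505):
    r.move_l(rk(0,-.0459,z),O,vel=.08); f=np.array(r.get_ft_force())-f0; print(z,f.round(1))
    if np.linalg.norm(f)>8 and z>.055: print('blocked');break
else:
    r.ungrasp(); r.move_l(rk(0,-.0459,.17),O,vel=.15)
    r.reach([.52,-.06,.30],O); P,im,d=look(); cv2.imwrite('pics/w6.png',im[:,:,::-1])
print(r.get_clock())
E
python3 s6.py 2>&1 | grep -v arn
```

```text
from h import *
0.14 [-0.7  1.   0.1]
0.1 [-0.2  1.2 -0.2]
0.075 [0.5 1.  0.1]
0.06 [-0.5  0.7  0.2]
0.0505 [-0.7  0.3 -0.3]
cap x -12.2..11.5 y 53.8..77.5 z 0.1160 [ 23. 116.  47.]
cap x -12.4..11.4 y 18.2..42.2 z 0.1160 [191. 176. 150.]
cap x -12.3..11.5 y -17.6..6.5 z 0.1159 [29. 29. 27.]
cap x -13.0..11.0 y -57.7..-33.9 z 0.1160 [209.  91.   0.]
cap x -12.4..11.3 y -98.1..-74.1 z 0.1159 [ 19.  73. 142.]
body-top y -21.7..91.1 z 0.0883
body-top y -64.3..-28.4 z 0.0884
body-top y -87.9..-68.8 z 0.0886
body-top y -103.0..-90.7 z 0.0935
body-top y -116.3..-114.9 z 0.0886
stop red y [-39.5 109.6]
21.3333
```

```bash
cat > s7.py <<'E'
from h import *
r.reach(rk(0,.14,.20),O); r.close(40); r.move_l(rk(0,.135,.048),O,vel=.15)
f0=np.array(r.get_ft_force())
r.move_l(rk(0,.124,.048),O,vel=.05)
for y in (.120,.115,.110,.106,.104,.103,.102,.101,.1005):
    r.move_l(rk(0,y,.048),O,vel=.015); f=np.array(r.get_ft_force())-f0
    print(y,'fy %.1f fz %.1f'%(f[:2]@uy,f[2]))
r.move_l(rk(0,.135,.048),O,vel=.08); r.move_l(rk(0,.135,.19),O,vel=.2)
r.reach([.54,.03,.27],O); P,im,d=look(); cv2.imwrite('pics/w7.png',im[:,:,::-1])
print(r.get_clock())
E
python3 s7.py 2>&1 | grep -v arn
```

```text
from h import *
0.12 fy 4.7 fz 3.2
0.115 fy 8.2 fz 2.6
0.11 fy 8.4 fz 3.3
0.106 fy 7.9 fz 2.2
0.104 fy 8.0 fz 2.1
0.103 fy 9.5 fz 2.7
0.102 fy 9.5 fz 2.9
0.101 fy 10.4 fz 3.8
0.1005 fy 12.7 fz 3.7
cap x -12.1..11.8 y 35.3..59.1 z 0.1160 [ 27. 140.  56.]
cap x -12.4..11.8 y -0.6..23.2 z 0.1160 [219. 202. 172.]
cap x -10.7..11.7 y -31.9..-12.7 z 0.1159 [30. 29. 29.]
body-top y -15.4..72.3 z 0.0887
body-top y -27.9..-8.4 z 0.0935
stop red y [76.1 88. ]
29.5417
```

View pics/w7.png

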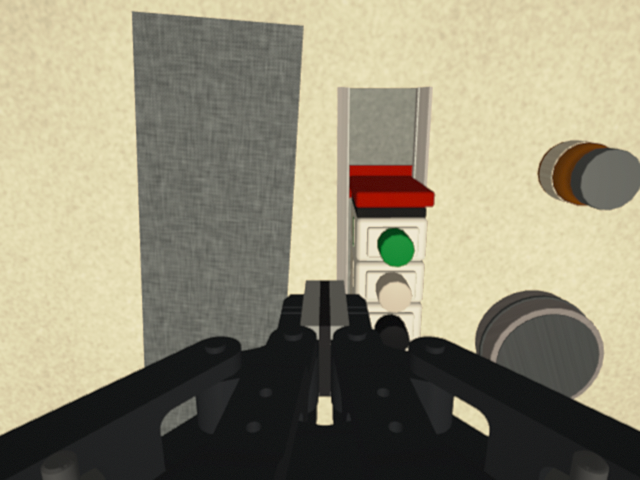

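The row is closed: green's face is at 65.2 mm, five bottles are 180 mm, and that puts the plate at about -114.8, as seen. The pad is in about 5.2 mm. I'll press about 1 mm more to reach mid-band, then check.

```bash
cat > s8.py <<'E'
from h import *
r.reach(rk(0,.135,.19),O); r.move_l(rk(0,.135,.048),O,vel=.15)
f0=np.array(r.get_ft_force())
r.move_l(rk(0,.104,.048),O,vel=.05)
for y in (.1012,.1005,.1001,.0997,.0994):
    r.move_l(rk(0,y,.048),O,vel=.008); f=np.array(r.get_ft_force())-f0
    print(y,'fy %.1f fz %.1f'%(f[:2]@uy,f[2]))
    if f[:2]@uy>15: break
r.move_l(rk(0,.135,.048),O,vel=.08); r.move_l(rk(0,.135,.19),O,vel=.2)
r.reach([.50,.03,.30],O); look()
r.reach([.50,-.06,.30],O); P,im,d=look(); cv2.imwrite('pics/w8.png',im[:,:,::-1])
print(r.get_clock())
E
python3 s8.py 2>&1 | grep -v arn
```

```text
from h import *
0.1012 fy 5.2 fz 0.7
0.1005 fy 9.7 fz 1.6
0.1001 fy 11.9 fz 2.0
0.0997 fy 14.3 fz 0.9
0.0994 fy 13.3 fz 1.1
cap x -12.3..11.5 y 35.1..59.1 z 0.1160 [ 26. 133.  53.]
cap x -12.4..11.4 y -0.7..23.2 z 0.1160 [211. 195. 165.]
cap x -12.3..11.5 y -34.1..-12.7 z 0.1160 [29. 28. 27.]
body-top y 86.5..87.0 z 0.0881
body-top y -21.4..71.5 z 0.0886
body-top y -28.3..-10.4 z 0.0937
body-top y -34.3..-26.3 z 0.0939
body-top y -52.5..-36.2 z 0.0881
stop red y [75.2 86.9]
cap x -12.2..11.7 y 34.8..58.4 z 0.1159 [ 27. 132.  54.]
cap x -12.3..11.4 y -1.2..22.9 z 0.1159 [215. 198. 169.]
cap x -12.5..11.4 y -37.0..-12.9 z 0.1160 [33. 33. 32.]
cap x -12.8..11.0 y -72.7..-49.0 z 0.1160 [229. 103.   0.]
cap x -12.4..11.5 y -108.7..-84.8 z 0.1160 [ 22.  83. 161.]
body-top y -90.9..71.6 z 0.0884
body-top y -116.3..-99.1 z 0.0920
stop red y [-55.9  86.5]
36.0917
```

View pics/w8.png

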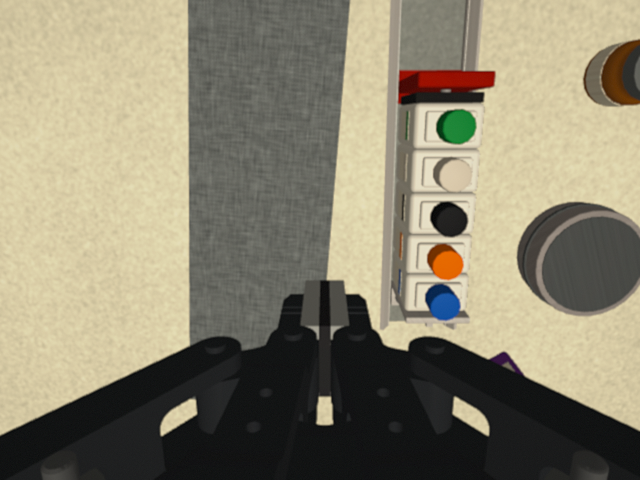

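All five caps are 36 mm apart, blue is at the plate (-114.8 mm), and the pad is in about 6.2 mm. The arm is clear, so I'm handing in.

```bash
python3 -c "
from rig import r
r.job_done(); print(r.get_clock())"
```

```text
the job is handed in; nothing more can be done
the job is handed in; nothing more can be done
```

The orange-capped bottle is back in the rack, upright next to the blue one on the stop side. The row is closed up, and I handed the job in at about 36 s on the robot's clock.

- **What I did:** I gripped the black bottle across its depth and slid black, white and green 51 mm towards the stop. That left a 44 mm gap after the pad sprang back. I then lowered the orange bottle into the gap and pushed the red stop back in two gentle stages. The highest push reading was about 14 N, taken at the end of each small step, so brief peaks in between were not seen.
- **Last checks:** The final wrist view showed the order blue, orange, black, white, green, with caps about 36 mm apart and all at upright height. Blue's far face is at -114.8 mm along the rack, and the end plate's edge read between -114.9 and -116.3 mm. The pad is pressed in about 6.2 mm, give or take 0.5 mm, and the arm touches nothing. I never gripped or approached the bystanders or the purple bottle, but I did not measure them again at the end.
- **What disagreed:** A few early network detections were wrong (the purple bottle taken for black, and false orange, pad and rack points). I used the depth measurements instead. The force read at rest while opening the gap (about 6 N) was lower than the brake and pad figures suggest, so I judged the pad by position.

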